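# Lock the loose deck board into the display stand

### The job

Fit the loose deck board into the display stand on the table: with the board tilted, the edge opposite its tongue raised, work the tongue into the groove under the lip of the stand's front board, then lower that raised edge and press it down until it snaps past the spring roller in the back rail and the board lies flat, its ends in line with the stand's ends. Let go, and leave the taro, the ginger and the calculator where they are.

Things in the scene. Friction and masses are not known exactly. Their poses are not given: they have to be found in the camera images.
- stand: low wooden display stand, fixed, 140 mm long (y), x = -112 to +72 mm. Its x axis points from the front board to the back rail, roughly away from the robot; z up. Origin: on the table under the centre of the empty bay. Front board: x = -110 to -50 mm, top 38 mm above the table. The bay between it and the back rail (face at x = +53 mm) is open at both ends (y)
- bay_centre (a point): centre of the bay's flat bed, 22 mm above the stand's origin; axes as the stand's. The fitted board's origin lies here, its axes as the stand's
- groove_mouth (a point): middle of the groove's mouth at bed height: stand x = -50 mm, y = 0, z = 22 mm; axes as the stand's. The groove runs along the whole edge of the front board that faces the bay: from the bed up to 10 mm above it, 12 mm deep (towards -x), under a lip 6 mm thick
- rail_foot (a point): middle of the back rail's face at bed height: stand x = +53 mm, y = 0, z = 22 mm; axes as the stand's. The rail is 16 mm thick and rises 29 mm above the bed; its upper part leans outward as a lead-in. The spring roller sits in a gap at its middle (y = -19 to +19 mm)
- roller_catch (a joint): travel (m) of the steel spring roller in the back rail, 12 mm diameter, 30 mm long along y, axis 20 mm above the bed: 0 = fully out, 5 mm into the bay; up to 0.009 = pushed back (+x). Preload 2 N, 0.5 N more per mm. The board's far edge must be pressed down past it (about 5 to 10 N there); it then springs out over that edge (under 0.0025)
- deck_board: loose wooden board, 0.18 to 0.34 kg, lying flat on the table at first, grip bar up: panel 100 (x) by 140 (y) by 16 mm. Origin: centre of its underside; z up through the panel. The edge at x = -50 mm carries a tongue along its whole length, 10 mm long (to x = -60 mm), 5 mm thick, 2 to 7 mm above the underside. The edge at x = +50 mm is the far edge (plain)
- bar_top (a point): middle of the top of the board's grip bar: board x = -5 mm, y = 0, z = 49 mm (33 mm above the panel). The bar is 14 mm wide (x), 80 mm long (y); axes as the board's
- tongue_edge (a point): middle of the tongue's front edge: board x = -60 mm, y = 0, z = 4.5 mm
- taro_a: bystander: cut piece of taro, 68 x 91 x 51 mm, loose; origin at the centre of its underside
- ginger_root: bystander: stub of ginger, 62 x 49 x 35 mm, loose; origin at the centre of its underside
- counter_calculator: bystander: desk calculator, 110 x 68 x 17 mm, loose; origin at the centre of its underside

How it is judged:
By the outcome, as a careful person would: the job done as asked, in the order asked, and still so for the second after the job is handed in, with the robot touching nothing.
It also fails if it takes over 56 s, if anything falls off the work surface, if the arm or the gripper's body presses on something with over 40 N, if the wrist force passes 120 N, or if a joint passes its speed limit or range.

### The arm

A 6-joint arm with a two-finger parallel gripper is mounted at the origin on a cart in front of the work surface, level with it; the furniture and walls round the work are solid. World frame = base frame: x ahead of the robot, y to its left, z up, the work surface at z = 0. Lengths are in mm, angles in rad, forces in N, time in s.
With the tool pointing down it reaches from about 275 to 1000 mm from the base axis. Payload 8.4 kg.
Tool frame: the origin (TCP) lies at the very end of the fingers, on their centre line; the grasp point (between the pads) lies 19 mm behind it; z points along the fingers, x is the direction in which the jaws open and shut, and the axes are right-handed (so a half turn about z gives the same grasp; the last joint's range is limited). The gripper opens to 85 mm and grips with 20 to 120 N. Pads are 22 mm wide; open, the fingers measure 114 mm over their backs; the gripper's body (76 mm by 85 mm) begins 54 mm behind the grasp point. The pads swing forward as they close: fully open they stand 13 mm farther back than shut.
Start: joints at [-1.123, 0.353, 1.633, -0, 1.155, -0.002], TCP at [271.74, -562.837, 231.281] pointing down, gripper open.
Joint ranges: [-2.63, 2.63], [-0.92, 2.1], [0.06, 2.66], [-1.3, 4.44], [0, 2.69], [-3.02, 3.02]. Speed limits (rad/s): [2.22, 2.22, 2.79, 3.14, 3.14, 3.14].

### API

Orientations are given as [roll, pitch, yaw] about the fixed x, y, z axes, in that order (R = Rz(yaw) Ry(pitch) Rx(roll)).
In Python, from rig import r gives the robot as it stands. The module is installed in compiled form; this text tells all that it offers.
- The arm moves only by the tool apply_moves, never from a script. Its argument "targets" is a list that holds one entry, the list of rows, each a list of 7 numbers: the gripper's target within -1 to 1 (fully open at 1, half-way at 0, shut at -1), then the shift along the tool's x, y, z in cm, then the turn, a rotation vector about the tool's x, y, z in degrees. A call has 1 to 8 rows; each row is the pose to reach, as a shift and turn from the pose measured when the call began, along the tool's axes at that moment; what a row does not reach only later rows make up. A row lasts 1/10 s, in which the tool goes at most 50 mm and 8.59 degrees, less where a joint would pass 70% of its speed; a pose out of reach is approached as far as the arm can. A call with a gripper value outside its range is refused whole. The fingers move at their own pace and stop on an object; "newtons" is the grip in N (left out, the last holds). Time passes only in rows, so rows that repeat a pose let the fingers close. It gives the time, the measured TCP pose, the force and the opening at its end, in the units of the state.
- r.sense(): the state, without advancing time (a new reading comes with each control period).
- r.grab_frame(name): name is "scene" or "top" or "wrist"; returns a dict with "pixels" (420x560x3 uint8, red, green, blue), "fov_y" (degrees; the focal length in pixels is half the picture's height over the tangent of half this angle, whatever the lens; pixels are square), "cx", "cy" (the principal point, pixels), "D" ([k1, k2, p1, p2, k3] as OpenCV has them; the pictures are not rectified), "R" (3x3) and "t" (3): a world point X has camera coordinates R X + t; the wrist camera has in their place "mount" (4x4, takes a point from camera to tool coordinates, whose origin is the TCP and whose axes are the tool frame's). Camera axes: x right, y down, z forward; pixel columns grow to the right and rows downward; lengths in mm; the calibration is good to about 2 mm. A picture is of the moment at which its call begins: read the wrist's pose just before it. There is no depth.
- r.sign_off(): hands the job in, once; it reports no verdict.
The state is a dict: "clock": time; "qpos": joint angles; "qvel": joint speeds; "joint_efforts": joint torques, N m; "eef_pos": TCP position; "tcp_rot": TCP orientation; "contact_force": force on the tool from outside, world axes, zero at the start; "wrist_torque": the same for the moment, N m; "opening": opening from 0.0 (shut) to 1.0 (fully open).
Only numpy, scipy, OpenCV 4.12 (cv2) and the standard library are available. Lean on these libraries where they do the work, as an engineer would, in place of code of your own. Each camera call takes 0.05 s, during which the arm holds its last target. There are 200 camera calls.

## Working session

There is one attempt and no reset: what is moved stays moved. The work goes in short steps, Python scripts to look and compute and a tool call to move; the robot and the scene stay as the last step left them, time stands still between calls to the robot, and variables do not carry over. Pictures are saved under pics/ and viewed, about 8 in all and at most 12, crops included, and the job is handed in when it is done.

Besides the shell and the picture viewer there is one more tool, called after "Emit:" as name([rows], argument=value, ...), one row to a line, values as JSON. apply_moves: Moves the arm, as the interface text tells. Its arguments: {"type":"object","properties":{"targets":{"type":"array"},"newtons":{"type":"number"}},"required":["targets"]}

```bash
mkdir -p pics; ls
python3 - <<'E'
from rig import r
import cv2, numpy as np, pickle
s=r.sense(); print({k:np.round(v,3).tolist() for k,v in s.items()})
for n in("scene","top"):
    f=r.grab_frame(n); pickle.dump(f,open(f"{n}0.pkl","wb")); cv2.imwrite(f"pics/{n}0.png",f["pixels"][:,:,::-1])
    print(n,f["fov_y"],f["cx"],f["cy"],f["D"],np.round(f["R"],3).tolist(),np.round(f["t"],1).tolist(), (-f["R"].T@f["t"]).round(0))
E
```

```text
pics
{'clock': 0.0, 'qpos': [-1.123, 0.354, 1.634, -0.0, 1.155, -0.002], 'qvel': [-0.001, -0.001, -0.001, 0.0, -0.001, -0.003], 'joint_efforts': [-0.001, -60.524, -34.206, -0.0, 0.01, -0.0], 'eef_pos': [271.528, -562.416, 230.566], 'tcp_rot': [-3.142, 0.001, -1.121], 'contact_force': [-0.077, 0.017, 0.037], 'wrist_torque': [-0.002, -0.018, -0.033], 'opening': 1.0}
scene 54.85938371747252 283.79167976361754 211.83294197341874 [-0.03798279  0.          0.          0.          0.        ] [[-0.7, -0.714, 0.007], [-0.54, 0.522, -0.66], [0.467, -0.466, -0.751]] [493.8, 294.9, 911.3] [ 79. 623. 876.]
top 55.522416725759264 275.65750742754784 207.48778129728163 [-0.07928406  0.          0.          0.          0.        ] [[-0.007, -1.0, -0.024], [-0.999, 0.009, -0.053], [0.054, 0.023, -0.998]] [123.3, 561.6, 1142.0] [ 501.   92. 1173.]
```

View pics/top0.png

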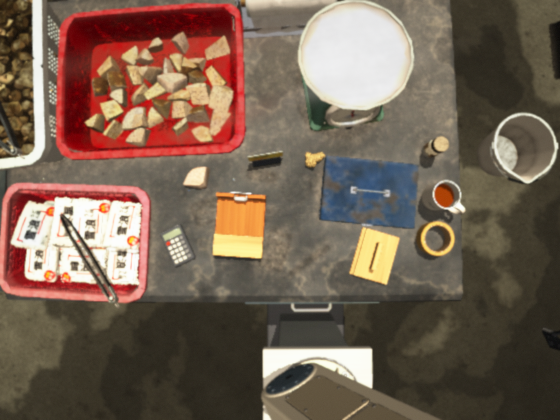

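View pics/scene0.png

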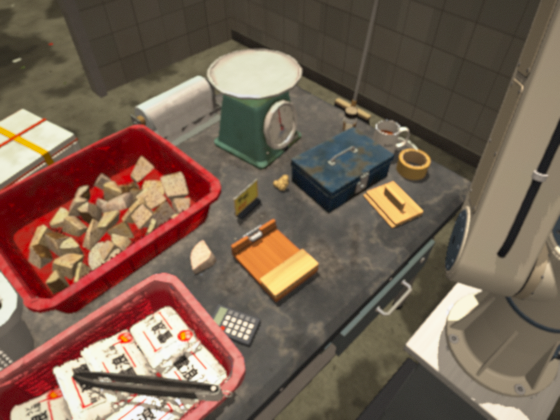

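The top view shows the board at about (375,255), with its bar running roughly vertical. The stand is at (240,225), with its light front board towards the robot and the roller at (240,196). Taro is at (195,177), ginger at (315,158) and the calculator at (177,246). Next I'll measure by mask.

```bash
cat > h.py <<'E'
import numpy as np, cv2
from scipy.spatial.transform import Rotation as Ro
def K(f):
    fl=f["pixels"].shape[0]/2/np.tan(np.radians(f["fov_y"]/2)); return np.array([[fl,0,f["cx"]],[0,fl,f["cy"]],[0,0,1]])
def toolpose(s): return Ro.from_euler("xyz",s["tcp_rot"]).as_matrix(), np.array(s["eef_pos"])
def ext(f,s=None):
    if "R" in f: return np.array(f["R"]),np.array(f["t"])
    Rt,p=toolpose(s); M=np.array(f["mount"]); Rc=Rt@M[:3,:3]; c=Rt@M[:3,3]+p
    return Rc.T,-Rc.T@c
def cast(f,px,z,s=None):
    R,t=ext(f,s); u=cv2.undistortPoints(np.array(px,float).reshape(-1,1,2),K(f),np.array(f["D"])).reshape(-1,2)
    d=np.c_[u,np.ones(len(u))]@R; c=-R.T@t; return c+d*((z-c[2])/d[:,2:3])
def proj(f,X,s=None):
    R,t=ext(f,s); return cv2.projectPoints(np.array(X,float).reshape(-1,1,3),cv2.Rodrigues(R)[0],t,K(f),np.array(f["D"]))[0].reshape(-1,2)
def delta(s,Rg,pg):
    "tool-frame shift (cm) and rotvec (deg)"
    R,p=toolpose(s); return (R.T@(np.array(pg)-p)/10).round(2), np.degrees(Ro.from_matrix(R.T@Rg).as_rotvec()).round(2)
E
python3 - <<'E'
from h import *; import pickle
f=pickle.load(open("top0.pkl","rb")); im=f["pixels"]; hsv=cv2.cvtColor(im,cv2.COLOR_RGB2HSV)
m=cv2.inRange(hsv,(8,110,90),(30,255,255))
for name,(x0,y0,x1,y1),z in (("board",(340,220,405,290),16),("stand",(205,188,275,265),38)):
    q=np.zeros_like(m); q[y0:y1,x0:x1]=m[y0:y1,x0:x1]
    c=max(cv2.findContours(q,0,1)[0],key=cv2.contourArea); b=cv2.boxPoints(cv2.minAreaRect(c))
    w=cast(f,b,z); print(name,b.round(1).tolist(),w.round(0)[:,:2].tolist(),"mean",w.mean(0).round(1),"sides",np.linalg.norm(np.diff(w,axis=0),axis=1).round(0))
a=cv2.resize(im[220:290,335:405],None,fx=6,fy=6,interpolation=2); b=cv2.resize(im[188:268,202:282],(420,420),interpolation=2)
cv2.imwrite("pics/c1.png",np.hstack([a,b])[:,:,::-1][:, :800])
E
```

```text
board [[348.1000061035156, 274.0], [361.79998779296875, 226.39999389648438], [400.1000061035156, 237.3000030517578], [386.3999938964844, 285.0]] [[369.0, -89.0], [506.0, -130.0], [473.0, -241.0], [336.0, -199.0]] mean [ 420.9 -164.6   16. ] sides [143. 116. 143.]
stand [[211.89999389648438, 255.39999389648438], [216.10000610351562, 191.10000610351562], [266.20001220703125, 194.3000030517578], [262.0, 258.70001220703125]] [[426.0, 301.0], [610.0, 289.0], [599.0, 145.0], [416.0, 158.0]] mean [513.  223.4  38. ] sides [184. 144. 183.]
```

View pics/c1.png

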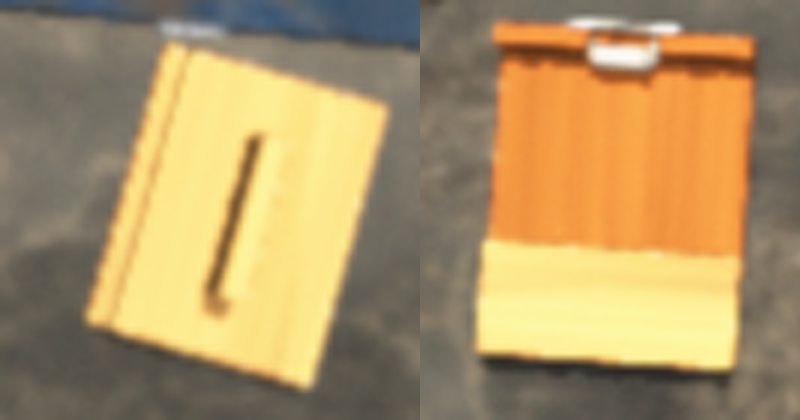

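The crop shows the board's tongue along its left edge (world +y), so board yaw is about -107°. The stand's yaw is about -4° and its roller is on the far side. I'll look at the stand with the wrist camera first, then at the board.

Run:
```python
from h import *; from rig import r
s=r.sense(); f=r.grab_frame("wrist"); print(np.round(f["mount"],2).tolist(),f["fov_y"],np.round(f["D"],3))
Rg=Ro.from_euler("xyz",[180,0,-3.9],degrees=True).as_matrix()
for p in((480,223,300),(420,-165,270)): print(delta(s,Rg,p))
```

```text
[[1.0, 0.0, -0.0, -0.55], [-0.0, 0.96, 0.29, -74.77], [0.0, -0.29, 0.96, -142.89], [0.0, 0.0, 0.0, 1.0]] 70.08481260395001 [0.016 0.    0.    0.    0.   ]
(array([-61.68, -52.92,  -6.86]), array([-4.000e-02,  7.000e-02, -6.033e+01]))
(array([-29.34, -30.65,  -3.9 ]), array([-4.000e-02,  7.000e-02, -6.033e+01]))
```

Emit:
apply_moves([
  [[1,-61.7,-52.9,3,0,0,-60.3],[1,-61.7,-52.9,3,0,0,-60.3],[1,-61.7,-52.9,3,0,0,-60.3],[1,-61.7,-52.9,3,0,0,-60.3],[1,-61.7,-52.9,3,0,0,-60.3],[1,-61.7,-52.9,3,0,0,-60.3],[1,-61.7,-52.9,3,0,0,-60.3],[1,-61.7,-52.9,3,0,0,-60.3]],
])

```text
clock: 0.95
eef_pos: [373.9, -174.5, 216.6]
tcp_rot: [-3.141, 0.0, -0.064]
contact_force: [1.3, -0.1, -0.2]
opening: 0.999
```

Run:
```python
from h import *; from rig import r
s=r.sense(); print(s["clock"],s["eef_pos"],s["tcp_rot"])
Rg=Ro.from_euler("xyz",[180,0,-3.9],degrees=True).as_matrix()
print(delta(s,Rg,(480,223,200)))
```

```text
0.95 [ 373.94549837 -174.51506902  216.57531551] [-3.14071927e+00  1.47311543e-04 -6.35445334e-02]
(array([  8.06, -40.34,   1.69]), array([-0.05,  0.01,  0.26]))
```

Run:
```python
from h import *; from rig import r; import pickle
s=r.sense(); f=r.grab_frame("wrist"); pickle.dump((f,s),open("wb.pkl","wb")); cv2.imwrite("pics/wb.png",f["pixels"][:,:,::-1])
```

Emit:
apply_moves([
  [[1,8.1,-40.3,1.7,0,0,0.3],[1,8.1,-40.3,1.7,0,0,0.3],[1,8.1,-40.3,1.7,0,0,0.3],[1,8.1,-40.3,1.7,0,0,0.3],[1,8.1,-40.3,1.7,0,0,0.3],[1,8.1,-40.3,1.7,0,0,0.3],[1,8.1,-40.3,1.7,0,0,0.3],[1,8.1,-40.3,1.7,0,0,0.3]],
])

```text
clock: 1.8
eef_pos: [476.9, 212.0, 201.5]
tcp_rot: [-3.137, 0.001, -0.07]
contact_force: [1.2, -0.2, -0.3]
opening: 1.004
```

Run:
```python
from h import *; from rig import r; import pickle
s=r.sense(); print(s["eef_pos"],np.abs(s["qvel"]).max()); f=r.grab_frame("wrist"); pickle.dump((f,s),open("ws.pkl","wb"))
a,_=pickle.load(open("wb.pkl","rb"))
cv2.imwrite("pics/both.png",cv2.resize(np.hstack([a["pixels"],f["pixels"]]),(1120,420))[:,:,::-1])
cv2.imwrite("pics/ws.png",f["pixels"][:,:,::-1])
```

```text
[476.92724375 212.00658041 201.49560548] 0.7865052673825874
```

View pics/wb.png

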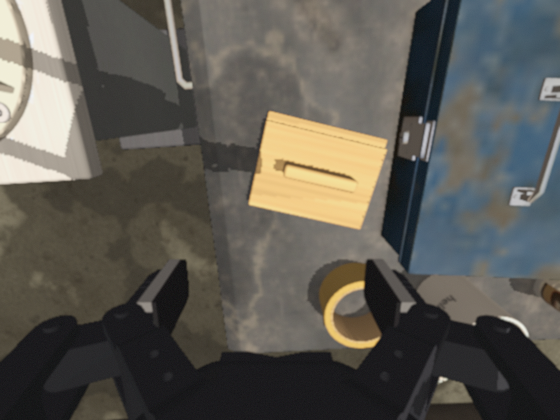

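View pics/ws.png

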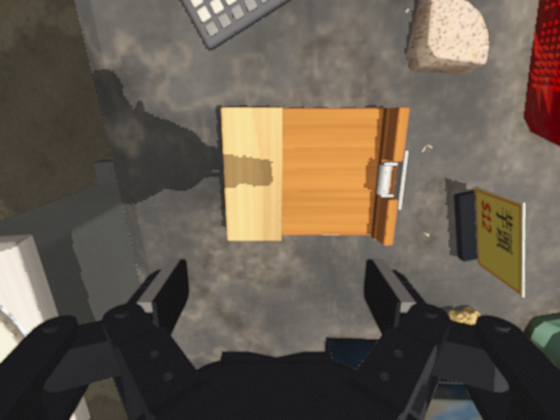

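The first picture shows the board with panel corners near (267,112), (385,140), (362,228) and (250,205), and its bar from (288,170) to (355,184). In the second, the stand's light front-board top spans (222,108) to (281,241) and the roller is at (387,180). The tall blue box sits beside the board, so I'll grasp with the camera facing away from it (yaw +73°).

```bash
cat > meas.py <<'E'
from h import *; import pickle
def rect(f,s,lo,hi,roi,z):
    m=cv2.inRange(cv2.cvtColor(f["pixels"],cv2.COLOR_RGB2HSV),lo,hi); x0,y0,x1,y1=roi
    q=np.zeros_like(m); q[y0:y1,x0:x1]=m[y0:y1,x0:x1]; q=cv2.morphologyEx(q,cv2.MORPH_CLOSE,np.ones((5,5)))
    c=max(cv2.findContours(q,0,1)[0],key=cv2.contourArea).reshape(-1,2)
    w=cast(f,c,z,s)[:,:2].astype(np.float32); rc=cv2.minAreaRect(w); b=cv2.boxPoints(rc)
    return np.round(rc[0],1),np.round(rc[1],1),round(rc[2],1),b.round(0).tolist(),cv2.boxPoints(cv2.minAreaRect(c)).round(0).tolist()
E
python3 - <<'E'
from meas import *
f,s=pickle.load(open("wb.pkl","rb")); print("board",*rect(f,s,(8,80,90),(30,255,255),(235,100,400,240),16))
f,s=pickle.load(open("ws.pkl","rb")); roi=(205,95,420,255)
print(cv2.cvtColor(f["pixels"],cv2.COLOR_RGB2HSV)[[130,170,130,170,60],[250,250,330,330,150]].tolist())
print("stand front+bed",*rect(f,s,(4,80,40),(30,255,255),(205,95,381,255),38))
print("light",*rect(f,s,(16,80,60),(30,255,255),roi,38))
P=[(222,108),(280,108),(281,241),(228,241)]; print(cast(f,P,38,s).round(1)[:,:2].tolist())
print("roller(z42) ",cast(f,[(387,180)],44,s).round(1)); t=pickle.load(open("top0.pkl","rb"))
print("bed corners", cast(f,[(281,108),(378,108),(373,235),(282,235)],22,s).round(0)[:,:2].tolist())
print("taro,ginger,calc top px->", cast(t,[(195,177),(315,158),(177,246)],20).round(0).tolist(), "q6",s["qpos"][[0,5]])
E
```

```text
board [ 421.5 -166.2] [111.3 141.7] 73.2 [[338.0, -199.0], [473.0, -240.0], [505.0, -133.0], [370.0, -92.0]] [[244.0, 204.0], [268.0, 109.0], [389.0, 139.0], [366.0, 234.0]]
[[23, 91, 246], [18, 124, 187], [16, 170, 225], [16, 170, 224], [20, 37, 138]]
stand front+bed [507.9 223.2] [141.8 170.9] 85.6 [[417.0, 159.0], [588.0, 146.0], [599.0, 287.0], [428.0, 300.0]] [[220.0, 106.0], [380.0, 106.0], [380.0, 242.0], [220.0, 242.0]]
light [499.7 223.6] [141.6 154.6] 85.5 [[417.0, 159.0], [571.0, 147.0], [582.0, 288.0], [428.0, 300.0]] [[220.0, 106.0], [378.0, 106.0], [378.0, 241.0], [220.0, 241.0]]
[[430.5, 298.1], [486.7, 294.2], [478.7, 154.7], [420.1, 158.8]]
roller(z42)  [[590.8 216.9  44. ]]
bed corners [[488.0, 295.0], [587.0, 287.0], [585.0, 148.0], [480.0, 155.0]]
taro,ginger,calc top px-> [[654.0, 355.0, 20.0], [706.0, 3.0, 20.0], [453.0, 407.0, 20.0]] q6 [0.4124604 0.4800543]
```

```bash
cat > go.py <<'E'
import sys; from h import *; from rig import r
s=r.sense(); a=[float(x) for x in sys.argv[1:]]
print(s["clock"],np.round(s["eef_pos"],1),np.degrees(s["tcp_rot"]).round(1),"F",np.round(s["contact_force"],1),"op",round(float(s["opening"]),3),"q6",round(float(s["qpos"][5]),2))
for i in range(0,len(a),6): print(*delta(s,Ro.from_euler("xyz",a[i+3:i+6],degrees=True).as_matrix(),a[i:i+3]))
E
python3 go.py 421.3 -165.5 130 180 0 73.2
```

```text
1.85 [479.4 218.3 201.7] [-1.795e+02 -1.000e-01 -4.000e+00] F [2.2 5.6 0.3] op 1.0 q6 0.48
[-3.13 38.75  6.81] [ -0.39  -0.43 -77.19]
```

Emit:
apply_moves([
  [[1,-3.1,38.7,6.8,0,0,-77],[1,-3.1,38.7,6.8,0,0,-77],[1,-3.1,38.7,6.8,0,0,-77],[1,-3.1,38.7,6.8,0,0,-77],[1,-3.1,38.7,6.8,0,0,-77],[1,-3.1,38.7,6.8,0,0,-77],[1,-3.1,38.7,6.8,0,0,-77],[1,-3.1,38.7,6.8,0,0,-77]],
])

```text
clock: 2.65
eef_pos: [427.3, -130.7, 136.8]
tcp_rot: [-3.139, -0.008, 0.979]
contact_force: [0.2, 0.4, 0.1]
opening: 1.0
```

```bash
python3 go.py 421.3 -165.5 130 180 0 73.2
```

```text
2.65 [ 427.3 -130.7  136.8] [-179.9   -0.4   56.1] F [0.2 0.4 0.1] op 1.0 q6 -1.29
[-3.23  1.44  0.65] [ -0.07  -0.46 -17.14]
```

Emit:
apply_moves([
  [[1,-3.2,1.4,0.6,0,-0.4,-17.1],[1,-3.2,1.4,0.6,0,-0.4,-17.1],[1,-3.2,1.4,0.6,0,-0.4,-17.1],[1,-3.2,1.4,0.6,0,-0.4,-17.1],[1,-3.2,1.4,0.6,0,-0.4,-17.1]],
])

```text
clock: 3.15
eef_pos: [421.3, -164.4, 130.6]
tcp_rot: [-3.141, -0.001, 1.275]
contact_force: [0.0, -0.1, -0.8]
opening: 0.997
```

```bash
python3 go.py 421.3 -165.5 21 180 0 73.2
python3 - <<'E'
from h import *; from rig import r; import pickle
s=r.sense(); f=r.grab_frame("wrist"); pickle.dump((f,s),open("wb2.pkl","wb")); im=f["pixels"][:,:,::-1].copy()
# predicted bar top outline
c=np.array([421.3,-165.5]); a=np.radians(-106.8); ax=np.array([np.cos(a),np.sin(a)]); ay=np.array([-ax[1],ax[0]])
X=[np.r_[c+i*7*ax+j*40*ay,49] for i,j in((-1,-1),(-1,1),(1,1),(1,-1))]
cv2.polylines(im,[np.round(proj(f,X,s)).astype(np.int32)],True,(255,0,0),1)
cv2.imwrite("pics/wb2.png",im)
E
```

```text
3.15 [ 421.3 -164.4  130.6] [-1.799e+02 -1.000e-01  7.300e+01] F [ 0.  -0.1 -0.8] op 0.997 q6 -1.65
[-0.12  0.05 10.96] [-0.06 -0.08 -0.17]
```

View pics/wb2.png

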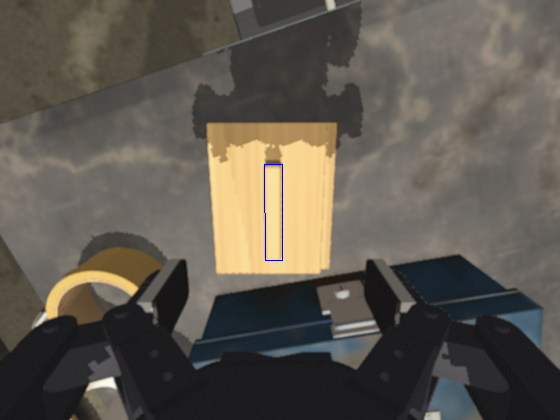

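The predicted bar outline lies right on the bar at (273,212), so I'll go down and grip it.

Emit:
apply_moves([
  [[0.2,-0.1,0,5,0,0,0],[0.2,-0.1,0,9,0,0,0],[0.2,-0.1,0,10.9,0,0,0],[0.2,-0.1,0,10.9,0,0,0],[-1,-0.1,0,10.9,0,0,0],[-1,-0.1,0,10.9,0,0,0],[-1,-0.1,0,10.9,0,0,0],[-1,-0.1,0,10.9,0,0,0]],
], newtons=80)

```text
clock: 4.0
eef_pos: [422.2, -165.5, 23.2]
tcp_rot: [3.14, -0.001, 1.275]
contact_force: [-0.2, 0.9, 6.1]
opening: 0.151
```

Emit:
apply_moves([
  [[-1,0,0,0,0,0,0],[-1,0,0,0,0,0,0],[-1,0,0,-1,0,0,0],[-1,0,0,-4,0,0,0],[-1,0,0,-8,0,0,0],[-1,0,0,-12,0,0,0],[-1,0,0,-12,0,0,0]],
])

```text
clock: 4.7
eef_pos: [424.8, -166.7, 148.4]
tcp_rot: [3.131, -0.0, 1.275]
contact_force: [1.1, -0.6, -2.4]
opening: 0.146
```

```bash
python3 go.py 532.7 221 160 180 0 175.6
```

```text
4.7 [ 424.8 -166.7  148.4] [179.4  -0.   73.1] F [ 1.1 -0.6 -2.4] op 0.146 q6 -1.65
[40.24 -0.96 -1.15] [   0.47    0.53 -102.53]
```

```bash
cat > plan.py <<'E'
import sys; from h import *; from rig import r
S=np.array([532.7,221,22]); SY=-4.4; G=np.array([-5,0,23.])
def tcp(th,xb,yb,zb):
    Rs=Ro.from_euler("z",SY,degrees=True).as_matrix(); Rb=Ro.from_euler("y",-th,degrees=True).as_matrix()
    return Rs@Rb@np.diag([-1,1,-1.]), S+Rs@(np.array([xb,yb,zb])+Rb@G)
def now(s):
    R,p=toolpose(s); Rs=Ro.from_euler("z",SY,degrees=True).as_matrix(); Rb=Rs.T@R@np.diag([-1,1,-1.])
    e=Ro.from_matrix(Rb).as_euler("ZYX",degrees=True); return e.round(1),(Rs.T@(p-S)-Rb@G).round(1)
if __name__=="__main__":
    s=r.sense(); a=[float(x) for x in sys.argv[1:]]; Rs=Ro.from_euler("z",SY,degrees=True).as_matrix()
    print(round(float(s["clock"]),2),"board yaw,-tilt,roll",now(s),"F(stand)",(Rs.T@s["contact_force"]).round(1),"op",round(float(s["opening"]),3),"q",np.round(s["qpos"],2))
    for i in range(0,len(a),4): print(a[i:i+4],*delta(s,*tcp(*a[i:i+4])))
E
python3 plan.py 20 14 0 130
```

```text
4.7 board yaw,-tilt,roll (array([-102.5,    0. ,    0.6]), array([ -78.7, -399.8,  103.4])) F(stand) [ 1.1 -0.5 -2.4] op 0.146 q [-0.38  0.19  2.07  0.    0.87 -1.65]
[20.0, 14.0, 0.0, 130.0] [40.27 -0.81 -2.34] [ -17.41  -13.81 -101.42]
```

Emit:
apply_moves([
  [[-1,40.3,-0.8,-2.3,-17.4,-13.8,-101.4],[-1,40.3,-0.8,-2.3,-17.4,-13.8,-101.4],[-1,40.3,-0.8,-2.3,-17.4,-13.8,-101.4],[-1,40.3,-0.8,-2.3,-17.4,-13.8,-101.4],[-1,40.3,-0.8,-2.3,-17.4,-13.8,-101.4],[-1,40.3,-0.8,-2.3,-17.4,-13.8,-101.4],[-1,40.3,-0.8,-2.3,-17.4,-13.8,-101.4],[-1,40.3,-0.8,-2.3,-17.4,-13.8,-101.4]],
])

```text
clock: 5.5
eef_pos: [532.7, 219.7, 170.8]
tcp_rot: [3.065, 0.239, 2.45]
contact_force: [1.3, -0.1, -2.7]
opening: 0.146
```

```bash
python3 plan.py 20 14 0 130
```

```text
5.5 board yaw,-tilt,roll (array([-35.2, -13.7,   4.4]), array([  9.5,  -5.8, 127.7])) F(stand) [ 1.3 -0.  -2.7] op 0.146 q [ 0.5   0.27  1.93 -0.27  0.8  -1.78]
[20.0, 14.0, 0.0, 130.0] [-0.06  0.19 -0.08] [ -5.98  -4.84 -33.92]
```

Emit:
apply_moves([
  [[-1,0,0.2,-0.1,-6,-4.8,-33.9],[-1,0,0.2,-0.1,-6,-4.8,-33.9],[-1,0,0.2,-0.1,-6,-4.8,-33.9],[-1,0,0.2,-0.1,-6,-4.8,-33.9],[-1,0,0.2,-0.1,-6,-4.8,-33.9],[-1,0,0.2,-0.1,-6,-4.8,-33.9],[-1,0,0.2,-0.1,-6,-4.8,-33.9]],
])

```text
clock: 6.2
eef_pos: [533.8, 221.2, 171.9]
tcp_rot: [3.14, 0.348, 3.061]
contact_force: [-0.8, -0.1, -3.3]
opening: 0.146
```

```bash
python3 plan.py 20 14 0 50
python3 - <<'E'
from plan import *; import pickle
s=r.sense(); f=r.grab_frame("wrist"); pickle.dump((f,s),open("wh.pkl","wb")); im=f["pixels"][:,:,::-1].copy()
# overlay: assumed held board top outline (blue) and stand lip edge/front top (green)
Rs=Ro.from_euler("z",SY,degrees=True).as_matrix(); R,p=toolpose(s); Rb=R@np.diag([-1,1,-1.]); o=p-Rb@G
B=np.array([[-50,-70,16],[-50,70,16],[50,70,16],[50,-70,16]])@Rb.T+o
F=np.array([[-110,-70,16],[-110,70,16],[-50,70,16],[-50,-70,16]])@Rs.T+S
for X,c in((B,(255,0,0)),(F,(0,255,0))): cv2.polylines(im,[np.round(proj(f,X,s)).astype(np.int32)],True,c,1)
cv2.imwrite("pics/wh.png",im)
E
```

```text
6.2 board yaw,-tilt,roll (array([ -0.2, -19.9,   0.1]), array([ 13.6,   0.3, 129.9])) F(stand) [-0.8 -0.1 -3.3] op 0.146 q [ 0.5   0.22  2.02 -0.32  0.63 -2.32]
[20.0, 14.0, 0.0, 50.0] [ 2.69 -0.04  7.53] [-0.   -0.06 -0.23]
```

View pics/wh.png

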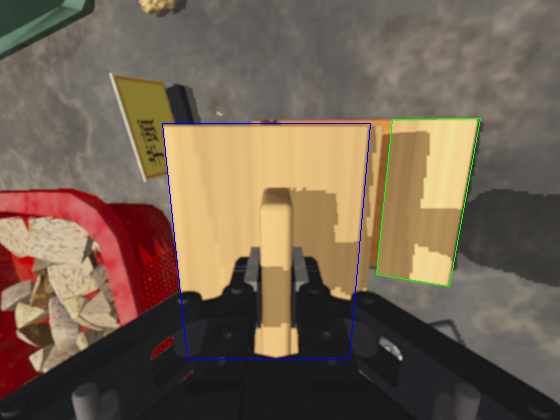

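Both overlays match. The blue outline is the held board (top edge at row 124, columns 163-370), and the green one is the front board. The held pose and the stand pose both hold, so I'll lower to the pre-insertion pose.

Emit:
apply_moves([
  [[-1,0.9,0,2.5,0,0,-0.2],[-1,1.8,0,5,0,0,-0.2],[-1,2.7,0,7.5,0,0,-0.2],[-1,2.7,0,7.5,0,0,-0.2],[-1,2.7,0,7.5,0,0,-0.2]],
])

```text
clock: 6.75
eef_pos: [534.2, 221.4, 92.2]
tcp_rot: [-3.141, 0.347, 3.064]
contact_force: [-0.4, 0.4, -2.7]
opening: 0.149
```

```bash
python3 plan.py 20 14 0 30  20 14 0 21  20 9 0 20.5  20 4 0 20.5
```

```text
6.75 board yaw,-tilt,roll (array([ -0. , -19.9,  -0. ]), array([14. ,  0.5, 50.3])) F(stand) [-0.5  0.3 -2.7] op 0.149 q [ 0.5   0.36  2.07 -0.44  0.46 -2.2 ]
[20.0, 14.0, 0.0, 30.0] [ 0.7  -0.05  1.91] [-0.03 -0.1  -0.02]
[20.0, 14.0, 0.0, 21.0] [ 1.   -0.05  2.76] [-0.03 -0.1  -0.02]
[20.0, 9.0, 0.0, 20.5] [ 1.49 -0.05  2.63] [-0.03 -0.1  -0.02]
[20.0, 4.0, 0.0, 20.5] [ 1.96 -0.05  2.46] [-0.03 -0.1  -0.02]
```

Emit:
apply_moves([
  [[-1,0.35,0,1,0,0,0],[-1,0.7,0,1.9,0,0,0],[-1,1,0,2.75,0,0,0],[-1,1,0,2.75,0,0,0]],
])

```text
clock: 7.15
eef_pos: [533.5, 221.0, 61.7]
tcp_rot: [-3.14, 0.346, 3.065]
contact_force: [0.3, -0.4, -3.2]
opening: 0.147
```

```bash
python3 plan.py 20 9 0 20.5  20 4 0 20.5
python3 - <<'E'
from rig import r; import cv2,numpy as np
f=r.grab_frame("wrist")["pixels"]; g=r.grab_frame("scene")["pixels"][200:320,210:340]
g=cv2.resize(g,(455,420),interpolation=2); cv2.imwrite("pics/pre.png",np.hstack([f[:,215:],g])[:,:,::-1])
E
```

```text
7.15 board yaw,-tilt,roll (array([ -0. , -19.8,  -0.1]), array([13.3, -0. , 19.8])) F(stand) [ 0.3 -0.4 -3.2] op 0.147 q [ 0.5   0.41  2.09 -0.5   0.4  -2.12]
[20.0, 9.0, 0.0, 20.5] [ 0.38 -0.   -0.21] [-0.1  -0.19 -0.01]
[20.0, 4.0, 0.0, 20.5] [ 0.85 -0.   -0.38] [-0.1  -0.19 -0.01]
```

View pics/pre.png

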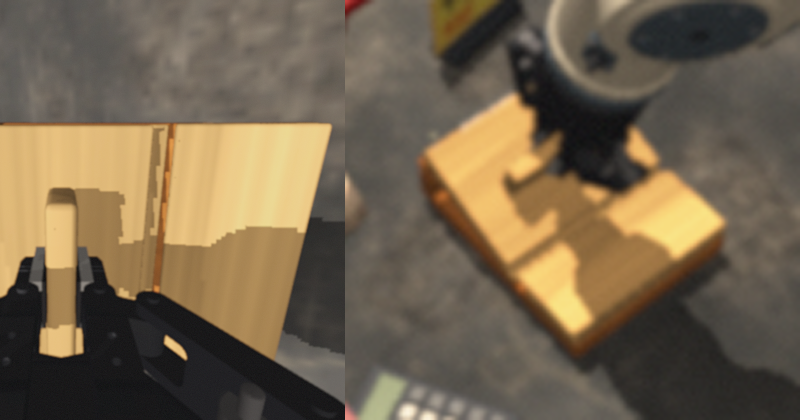

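The board sits tilted just in front of the lip, with a small visible gap (columns 155-170), and its ends line up with the stand's. No contact force yet, so I'll push the tongue in.

Emit:
apply_moves([
  [[-1,0.2,0,-0.12,0,0,0],[-1,0.4,0,-0.2,0,0,0],[-1,0.6,0,-0.28,0,0,0],[-1,0.85,0,-0.38,0,0,0],[-1,0.85,0,-0.38,0,0,0]],
])

```text
clock: 7.75
eef_pos: [524.4, 222.0, 63.5]
tcp_rot: [-3.141, 0.347, 3.065]
contact_force: [0.1, 0.2, -3.3]
opening: 0.142
```

```bash
python3 plan.py 17 3.2 0 17.5  14 3 0 14
```

```text
7.75 board yaw,-tilt,roll (array([ -0. , -19.9,  -0. ]), array([ 4.2,  0.4, 21.6])) F(stand) [ 0.   0.2 -3.3] op 0.142 q [ 0.51  0.4   2.1  -0.52  0.4  -2.1 ]
[17.0, 3.2, 0.0, 17.5] [ 0.11 -0.04  0.33] [-0.05  2.87 -0.01]
[14.0, 3.0, 0.0, 14.0] [ 0.13 -0.04  0.63] [-0.05  5.87 -0.01]
```

Emit:
apply_moves([
  [[-1,0.05,0,0.17,0,1.5,0],[-1,0.11,0,0.33,0,2.9,0],[-1,0.12,0,0.48,0,4.4,0],[-1,0.13,0,0.63,0,5.9,0],[-1,0.13,0,0.63,0,5.9,0]],
])

```text
clock: 8.25
eef_pos: [526.1, 222.1, 57.3]
tcp_rot: [-3.141, 0.244, 3.064]
contact_force: [-0.6, -1.1, -3.4]
opening: 0.149
```

```bash
python3 plan.py 14 2.6 0 14 10 2.2 0 9.6  6 1.5 0 5.5
```

```text
8.25 board yaw,-tilt,roll (array([ -0., -14.,  -0.]), array([ 3.8,  0.6, 14.2])) F(stand) [-0.6 -1.2 -3.4] op 0.149 q [ 0.47  0.43  2.04 -0.28  0.48 -2.36]
[14.0, 2.6, 0.0, 14.0] [ 0.12 -0.06 -0.01] [-0.03 -0.01 -0.05]
[10.0, 2.2, 0.0, 9.6] [ 0.1  -0.06  0.38] [-0.03  3.99 -0.05]
[6.0, 1.5, 0.0, 5.5] [ 0.11 -0.06  0.75] [-0.02  7.99 -0.05]
```

Emit:
apply_moves([
  [[-1,0.12,-0.06,0,0,0,0],[-1,0.12,-0.06,0.12,0,1.3,0],[-1,0.12,-0.06,0.25,0,2.6,0],[-1,0.12,-0.06,0.4,0,4,0],[-1,0.12,-0.06,0.4,0,4,0]],
])

```text
clock: 8.75
eef_pos: [526.6, 221.9, 53.7]
tcp_rot: [3.141, 0.176, 3.064]
contact_force: [0.7, 2.4, 1.6]
opening: 0.145
```

```bash
python3 plan.py 10 2.0 0 9 6 1.5 0 5  3 1 0 2.5 0 0 0 0 0 0 0 -3
```

```text
8.75 board yaw,-tilt,roll (array([ -0.1, -10.1,   0. ]), array([2.8, 0.4, 9.9])) F(stand) [0.6 2.4 1.6] op 0.145 q [ 0.45  0.45  2.   -0.17  0.55 -2.48]
[10.0, 2.0, 0.0, 9.0] [ 0.1  -0.04  0.08] [ 0.02  0.09 -0.05]
[6.0, 1.5, 0.0, 5.0] [ 0.05 -0.04  0.43] [ 0.02  4.09 -0.05]
[3.0, 1.0, 0.0, 2.5] [ 0.02 -0.04  0.65] [ 0.02  7.09 -0.05]
[0.0, 0.0, 0.0, 0.0] [ 0.04 -0.04  0.88] [ 0.02 10.09 -0.05]
[0.0, 0.0, 0.0, -3.0] [ 0.1  -0.04  1.17] [ 0.02 10.09 -0.05]
```

Emit:
apply_moves([
  [[-1,0.12,-0.04,0.25,0,2,0],[-1,0.1,-0.04,0.45,0,4.1,0],[-1,0.08,-0.04,0.58,0,5.6,0],[-1,0.06,-0.04,0.7,0,7.1,0],[-1,0.06,-0.04,0.7,0,7.1,0]],
])

```text
clock: 9.25
eef_pos: [528.6, 221.7, 47.4]
tcp_rot: [3.14, 0.054, 3.063]
contact_force: [2.6, 1.2, 7.5]
opening: 0.148
```

```bash
python3 plan.py 3 1 0 2.5 0 0 0 0 -1 0 0 -3
```

```text
9.25 board yaw,-tilt,roll (array([-0.1, -3.1,  0.1]), array([2.1, 0.4, 2.7])) F(stand) [2.5 1.4 7.5] op 0.148 q [ 0.41  0.49  1.91 -0.04  0.69 -2.63]
[3.0, 1.0, 0.0, 2.5] [ 0.11 -0.04  0.01] [ 0.06  0.1  -0.1 ]
[0.0, 0.0, 0.0, 0.0] [ 0.1  -0.04  0.23] [ 0.06  3.1  -0.09]
[-1.0, 0.0, 0.0, -3.0] [ 0.08 -0.04  0.53] [ 0.06  4.1  -0.09]
```

Emit:
apply_moves([
  [[-1,0.1,0,0.12,0,1.6,0],[-1,0.1,0,0.24,0,3.1,0],[-1,0.08,0,0.4,0,3.6,0],[-1,0.08,0,0.55,0,4,0],[-1,0.08,0,0.55,0,4,0]],
])

```text
clock: 9.75
eef_pos: [528.7, 221.9, 45.2]
tcp_rot: [3.14, -0.015, 3.063]
contact_force: [-11.8, -4.9, 42.7]
opening: 0.149
```

```bash
python3 plan.py 0 0 0 0
```

```text
9.75 board yaw,-tilt,roll (array([-0.1,  0.8,  0.1]), array([0.6, 0.6, 0.1])) F(stand) [-11.4  -5.8  42.7] op 0.149 q [ 0.39  0.52  1.87  0.01  0.77 -2.68]
[0.0, 0.0, 0.0, 0.0] [ 0.09 -0.06  0.02] [ 0.07 -0.83 -0.09]
```

Emit:
apply_moves([
  [[-1,0,0,-0.1,0,-0.8,0],[-1,0,0,-0.1,0,-0.8,0],[-1,0,0,-0.1,0,-0.8,0]],
])

```text
clock: 10.05
eef_pos: [528.8, 221.8, 46.0]
tcp_rot: [3.141, -0.0, 3.064]
contact_force: [3.1, -0.3, -0.6]
opening: 0.153
```

```bash
python3 plan.py 0 0 0 0;  python3 - <<'E'
from plan import *
s=r.sense(); f=r.grab_frame("wrist"); im=f["pixels"][:,:,::-1].copy()
Rs=Ro.from_euler("z",SY,degrees=True).as_matrix()
F=np.array([[-110,-70,16],[-110,70,16],[-50,70,16],[-50,-70,16]])@Rs.T+S
cv2.polylines(im,[np.round(proj(f,F,s)).astype(np.int32)],True,(0,255,0),1)
g=r.grab_frame("scene")["pixels"][200:320,210:340,::-1]
cv2.imwrite("pics/fit.png",np.hstack([im[:350,50:470],cv2.resize(g,(380,350),interpolation=2)]))
E
```

```text
10.05 board yaw,-tilt,roll (array([-0.1,  0. ,  0.1]), array([1. , 0.5, 1. ])) F(stand) [ 3.1 -0.1 -0.6] op 0.153 q [ 0.39  0.51  1.88  0.    0.75 -2.67]
[0.0, 0.0, 0.0, 0.0] [ 0.1  -0.05  0.1 ] [ 0.05 -0.03 -0.07]
```

View pics/fit.png

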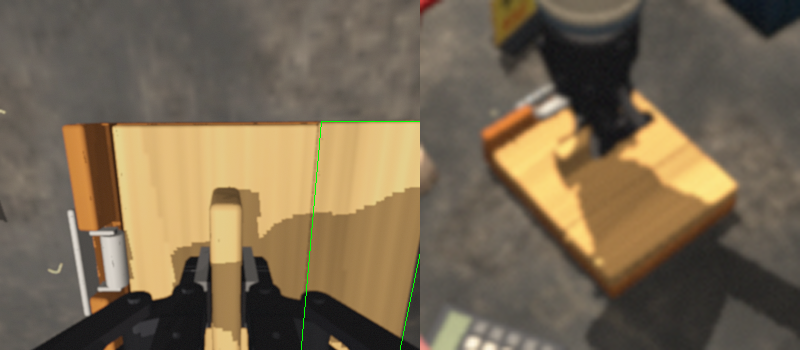

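The board lies flat and flush with the front board. The roller (115,260) sits over its far edge and the ends line up to about 1 px. I'll release and rise straight up.

Emit:
apply_moves([
  [[-0.3,0,0,0,0,0,0],[-0.3,0,0,0,0,0,0],[-0.3,0,0,0,0,0,0],[-0.3,0,0,-1,0,0,0],[-0.3,0,0,-3,0,0,0],[-0.3,0,0,-7,0,0,0],[-0.3,0,0,-12,0,0,0],[-0.3,0,0,-14,0,0,0]],
])

```text
clock: 10.95
eef_pos: [530.6, 222.4, 191.1]
tcp_rot: [3.138, 0.004, 3.063]
contact_force: [0.5, 0.3, -0.2]
opening: 0.35
```

Emit:
apply_moves([
  [[0,-3,0,-3,0,0,0],[0,-3,0,-3,0,0,0],[0,-3,0,-3,0,0,0]],
])

```text
clock: 11.25
eef_pos: [560.9, 220.0, 222.5]
tcp_rot: [3.137, 0.006, 3.063]
contact_force: [-1.2, -0.2, 0.0]
opening: 0.496
```

Run:
```python
from plan import *; import pickle
s=r.sense(); print(s["clock"],s["eef_pos"].round(1),s["contact_force"].round(1)); f=r.grab_frame("wrist"); im=f["pixels"][:,:,::-1].copy()
Rs=Ro.from_euler("z",SY,degrees=True).as_matrix()
for F,c in(([[-110,-70,16],[-110,70,16],[-50,70,16],[-50,-70,16]],(0,255,0)),([[-50,-70,16],[-50,70,16],[50,70,16],[50,-70,16]],(255,0,0)),([[-12,-40,49],[-12,40,49],[2,40,49],[2,-40,49]],(255,0,0))):
    cv2.polylines(im,[np.round(proj(f,np.array(F)@Rs.T+S,s)).astype(np.int32)],True,c,1)
t=r.grab_frame("top")["pixels"]; t0=pickle.load(open("top0.pkl","rb"))["pixels"]
for n,(x0,y0,x1,y1) in dict(taro=(180,162,212,192),ginger=(302,148,330,170),calc=(160,224,194,268)).items(): print(n,np.abs(t[y0:y1,x0:x1].astype(int)-t0[y0:y1,x0:x1]).mean().round(1))
cv2.imwrite("pics/end.png",im)
```

```text
11.25 [560.9 220.  222.5] [-1.2 -0.2  0. ]
taro 85.2
ginger 14.2
calc 58.2
```

View pics/end.png

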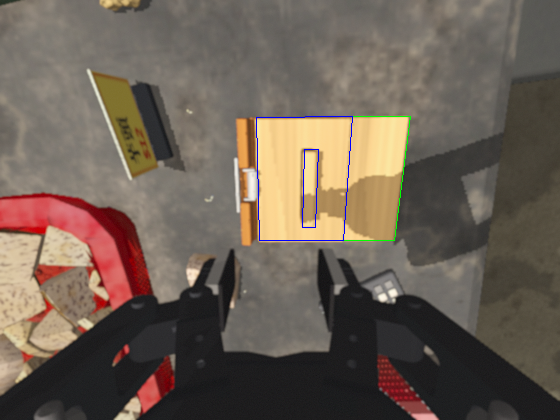

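The board's and bar's predicted fitted outlines match the picture, with the roller just outside the far edge at (250,185). The arm covers the taro and calculator in the top view, so I'll move it aside and compare again.

Emit:
apply_moves([
  [[0,0,-30,-3,0,0,0],[0,0,-30,-3,0,0,0],[0,0,-30,-3,0,0,0],[0,0,-30,-3,0,0,0],[0,0,-30,-3,0,0,0],[0,0,-30,-3,0,0,0],[0,0,-30,-3,0,0,0],[0,0,-30,-3,0,0,0]],
])

```text
clock: 12.15
eef_pos: [536.3, -41.4, 245.8]
tcp_rot: [-3.082, 0.011, 3.005]
contact_force: [-0.5, 0.5, 0.0]
opening: 0.506
```

Run:
```python
from plan import *; import pickle
s=r.sense(); print(s["clock"],s["eef_pos"].round(1))
t=r.grab_frame("top")["pixels"]; t0=pickle.load(open("top0.pkl","rb"))["pixels"]
for n,(x0,y0,x1,y1) in dict(taro=(180,162,212,192),ginger=(302,148,330,170),calc=(160,224,194,268)).items(): print(n,np.abs(t[y0:y1,x0:x1].astype(int)-t0[y0:y1,x0:x1]).mean().round(1))
g=r.grab_frame("scene")["pixels"][180:340,180:340]
cv2.imwrite("pics/end2.png",np.hstack([cv2.resize(t[140:270,150:340],(584,400)),cv2.resize(g,(400,400),interpolation=2)])[:,:,::-1][:,:800])
```

```text
12.15 [536.3 -41.4 245.8]
taro 13.6
ginger 13.6
calc 14.6
```

View pics/end2.png

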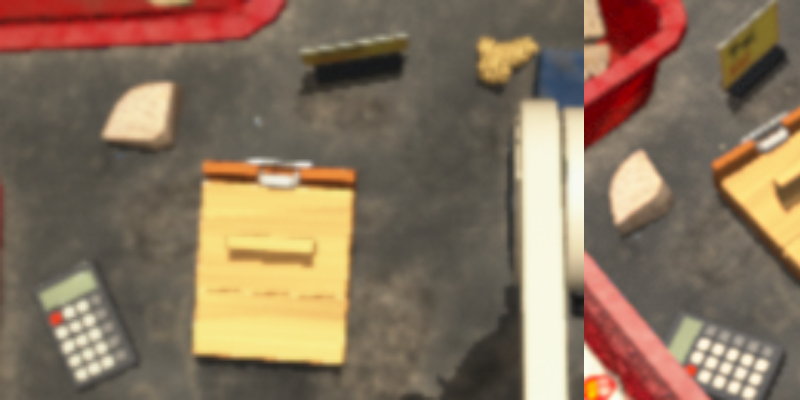

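The board is seated with its ends in line. The taro, ginger and calculator all show the same small difference of about 14, which looks like picture noise or light rather than movement. Handing in.

Emit:
apply_moves([
  [[0,0,0,0,0,0,0],[0,0,0,0,0,0,0],[0,0,0,0,0,0,0]],
])

```text
clock: 12.55
eef_pos: [536.7, -39.7, 245.7]
tcp_rot: [-3.083, 0.011, 3.007]
contact_force: [0.2, -0.5, -0.6]
opening: 0.501
```

```bash
python3 -c "
from rig import r
s=r.sense(); print(s['clock'],s['contact_force'].round(1)); print(r.sign_off())"
```

```text
12.55 [ 0.2 -0.5 -0.6]
the job is handed in; nothing more can be done
None
```

The deck board is fitted in the stand, and the job is handed in at 12.6 s. I gripped the bar, tilted the board 20° with its far edge raised, and slid the tongue under the lip. I then lowered the far edge and pressed it down past the roller, let go and moved the arm clear.

**Fit:** The last wrist picture matches the predicted fitted outline to about 1 px. Just before release the arm read the board as level, about 0.5 mm off centre lengthwise and 1 mm from nominal in the other two directions. The roller appears sprung out over the far edge. I judged that from the pictures, since its travel can't be read directly.

**Force:** The wrist force peaked at about 43 N in the final press. That is under the 120 N wrist limit, and the press went through the grip on the bar, not the gripper's body.

**Bystanders:** My first check of the taro and calculator disagreed because the arm was blocking the top camera. With the arm aside, the taro, ginger and calculator all look unmoved; each shows the same small difference, which I put down to picture noise or light. No other check failed.

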